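# Put the food samples away with their own kind

### The job

Put away the three food-sample containers left standing on the bench, sorted by shape: the squat pots go into the metal tray that already holds a squat pot, the slim bottle into the tray that already holds slim bottles. Stand each one upright and well centred on an empty ring mark, so that each tray ends with one straight, even row of three. Set them down rather than dropping them, knock nothing over, and leave the containers already in the trays and everything else on the bench where they are.

Things in the scene. Friction and masses are not known exactly. Their poses are not given: they have to be found in the camera images.
- pot_a: white plastic sample pot with red screw lid, squat and round: 51 mm diameter, 55 mm high, upright; origin at the centre of its underside, z up. Stands loose on the bench.
- pot_b: white plastic sample pot with red screw lid, squat and round: 51 mm diameter, 55 mm high, upright; origin at the centre of its underside, z up. Stands loose on the bench.
- bottle_a: white plastic sample bottle with red cap, slim and round: 34 mm diameter up to 60 mm, then shoulder and a 29 mm cap, 88 mm high in all, upright; origin at the centre of its underside, z up. Stands loose on the bench.
- pot_home: white plastic sample pot with red screw lid, squat and round: 51 mm diameter, 55 mm high, upright; origin at the centre of its underside, z up. Already stands in its tray, on the left mark.
- bottle_home1: white plastic sample bottle with red cap, slim and round: 34 mm diameter up to 60 mm, then shoulder and a 29 mm cap, 88 mm high in all, upright; origin at the centre of its underside, z up. Already stands in its tray, on the left mark.
- bottle_home2: white plastic sample bottle with red cap, slim and round: 34 mm diameter up to 60 mm, then shoulder and a 29 mm cap, 88 mm high in all, upright; origin at the centre of its underside, z up. Already stands in its tray, on the right mark.
- pot_tray: fixed shallow light metal tray, 100 mm (x) by 260 mm (y), walls 14 mm high and 3 mm thick, inner floor 3 mm above the bench; three dark 60 mm ring marks (flat, each with a centre dot) in a row along its y axis, 80 mm apart; origin under its centre. The two trays look the same. This one holds one squat pot.
- bottle_tray: fixed shallow light metal tray, 100 mm (x) by 260 mm (y), walls 14 mm high and 3 mm thick, inner floor 3 mm above the bench; three dark 60 mm ring marks (flat, each with a centre dot) in a row along its y axis, 80 mm apart; origin under its centre. The two trays look the same. This one holds two slim bottles.
- pot_tray_left (a point): centre of the ring mark at the +y end of the pot tray, on its inner floor; occupied at the start by pot_home; axes as the tray's
- pot_tray_mid (a point): centre of the ring mark at the middle of the pot tray, on its inner floor; empty at the start; axes as the tray's
- pot_tray_right (a point): centre of the ring mark at the -y end of the pot tray, on its inner floor; empty at the start; axes as the tray's
- bottle_tray_left (a point): centre of the ring mark at the +y end of the bottle tray, on its inner floor; occupied at the start by bottle_home1; axes as the tray's
- bottle_tray_mid (a point): centre of the ring mark at the middle of the bottle tray, on its inner floor; empty at the start; axes as the tray's
- bottle_tray_right (a point): centre of the ring mark at the -y end of the bottle tray, on its inner floor; occupied at the start by bottle_home2; axes as the tray's
- apple: red apple, 68 mm diameter, 62 mm high (stalk to 68), between the trays; bystander; origin in its underside
- pear: yellow-green pear, 62 mm diameter, 84 mm high (stalk to 92), beyond the trays; bystander; origin in its underside
- egg: brown hen's egg standing in a black rubber ring (50 mm diameter), 56 mm high in all, among the loose samples; bystander; origin in its underside
- dish: closed glass culture dish, 60 mm diameter, 15 mm high, among the loose samples; bystander; origin in its underside
- wash_bottle: white wash bottle, 68 mm diameter, 192 mm high, spout reaching 55 mm along its x, at the right; bystander; origin in its underside
- slide_box: wooden slide box 90 x 170 x 32 mm, beyond the trays; bystander; origin in its underside
- spoon: steel sampling spoon 170 mm long lying along its x axis, at the left; bystander; origin in its underside
Mind the look-alikes: they are no part of the job. Leave any purple look-alike of the bottle_home2 alone.

How it is judged (in metres and radians):
At the end, for the whole second after the job is handed in: The loose pots stand on the empty pot-tray marks (either order), the loose bottle on the empty bottle-tray mark; all six containers upright within 0.12 rad, on the tray floor, within 10 mm of their mark centres, at rest; all other things within 20 mm of their start ((((horizontal distance between pot_a and pot_tray_mid below 0.01 m and distance between pot_a and pot_tray_mid below 0.012 m) and (horizontal distance between pot_b and pot_tray_right below 0.01 m and distance between pot_b and pot_tray_right below 0.012 m)) or ((horizontal distance between pot_b and pot_tray_mid below 0.01 m and distance between pot_b and pot_tray_mid below 0.012 m) and (horizontal distance between pot_a and pot_tray_right below 0.01 m and distance between pot_a and pot_tray_right below 0.012 m))) and horizontal distance between bottle_a and bottle_tray_mid below 0.01 m and distance between bottle_a and bottle_tray_mid below 0.012 m and horizontal distance between pot_home and pot_tray_left below 0.01 m and distance between pot_home and pot_tray_left below 0.012 m and horizontal distance between bottle_home1 and bottle_tray_left below 0.01 m and distance between bottle_home1 and bottle_tray_left below 0.012 m and horizontal distance between bottle_home2 and bottle_tray_right below 0.01 m and distance between bottle_home2 and bottle_tray_right below 0.012 m and angle between each of pot_a, pot_b, bottle_a, pot_home, bottle_home1, bottle_home2's own z axis and vertical below 0.12 rad and linear speed of each of pot_a, pot_b, bottle_a, pot_home, bottle_home1, bottle_home2 below 0.02 m/s and distance of each of apple, pear, egg, dish, wash_bottle, slide_box, spoon from where it was at the start of the episode below 0.02 m); the robot touches nothing.
It fails at once if a sample container is knocked over (angle between any of pot_a, pot_b, bottle_a, pot_home, bottle_home1, bottle_home2's own z axis and vertical above 0.9 rad).
It fails at once if a sample is dropped: falling free faster than 0.3 m/s while more than 15 mm above the bench ((contact force between the fingers and pot_a below 0.5 N and height (world z) of pot_a above 0.015 m and linear speed of pot_a above 0.3 m/s) or (contact force between the fingers and pot_b below 0.5 N and height (world z) of pot_b above 0.015 m and linear speed of pot_b above 0.3 m/s) or (contact force between the fingers and bottle_a below 0.5 N and height (world z) of bottle_a above 0.015 m and linear speed of bottle_a above 0.3 m/s)).
It fails at once if a container already standing in a tray is moved by more than 15 mm (distance of any of pot_home, bottle_home1, bottle_home2 from where it was at the start of the episode above 0.015 m).
It fails at once if another thing on the bench is moved by more than 20 mm (distance of any of apple, pear, egg, dish, wash_bottle, slide_box, spoon from where it was at the start of the episode above 0.02 m).
It also fails if it takes over 72 s, if anything falls off the work surface, if the arm or the gripper's body presses on something with over 40 N, if the wrist force passes 120 N, or if a joint passes its speed limit or range.

### The arm

A 6-joint arm with a two-finger parallel gripper is mounted at the origin on the work surface. World frame = base frame: x ahead of the robot, y to its left, z up, the work surface at z = 0. Lengths are in mm, angles in rad, forces in N, time in s.
With the tool pointing down it reaches from about 275 to 750 mm from the base axis. Payload 10.2 kg.
Tool frame: the origin (TCP) lies between the finger pads; the fingertips stand 11 mm ahead of it and the grasp point (between the pads) lies 8 mm behind it; z points along the fingers, y is the line along which they close (so a half turn about z gives the same grasp; the last joint's range is limited). The gripper opens to 85 mm and grips with 20 to 120 N. Pads are 22 mm wide; open, the fingers measure 114 mm over their backs; the gripper's body (76 mm by 85 mm) begins 54 mm behind the grasp point. The pads swing forward as they close: fully open they stand 13 mm farther back than shut.
Start: joints at [1.01, 0.313, 1.498, -0, 1.331, -0.223], TCP at [174.004, 495.332, 214.694] pointing down, gripper open.
Joint ranges: [-2.94, 2.94], [-0.97, 2.17], [0.19, 2.56], [-1.23, 4.37], [0.02, 3.11], [-2.88, 2.88]. Speed limits (rad/s): [2.39, 2.39, 3.01, 3.14, 3.14, 3.14].

### API

Orientations are given as a unit quaternion [w, x, y, z].
In Python, from rig import sense, eyes, finish_job gives the robot as it stands.
- The arm moves only by the shell command python3 -m jog 'ROWS' [FORCE]. ROWS is JSON, a list of rows, each a list of 7 numbers: the shift along the tool's x, y, z in m, then the turn, a rotation vector about the tool's x, y, z in rad, then the finger opening in m, from 0 to 0.0854. In form: [[dx, dy, dz, rx, ry, rz, gripper], ...]. A call has 1 to 5 rows; each row shifts and turns the commanded pose from where the row before left it, along the tool's axes as they then stand; what a row does not reach is not made up. A row lasts 1/10 s, in which the tool goes at most 50 mm and 8.59 degrees, less where a joint would pass 70% of its speed; a pose out of reach is approached as far as the arm can. A call is refused whole if a number of a shift passes 0.05 or a number of a turn 0.15, either way. A call with a gripper value outside its range is refused whole. The fingers move at their own pace and stop on an object; FORCE is the grip in N (left out, the last holds). Time passes only in rows, so rows that do not move let the fingers close. It gives the time, the measured TCP pose, the force, the opening and the grip force at its end, in the units of the state.
- sense(): the state, without advancing time (a new reading comes with each control period).
- eyes.capture(name): name is "scene" or "top" or "wrist"; returns the picture (480x640x3 uint8, red, green, blue); there is no depth.
- eyes.calibration(name): a dict with "fx", "fy", "cx", "cy" (pixels), "cam_to_world" (4x4, takes a point from camera to world coordinates); the wrist camera has in their place "mount" (4x4, takes a point from camera to tool coordinates, whose origin is the TCP and whose axes are the flange's). Camera axes: x right, y down, z forward; pixel columns grow to the right and rows downward; lengths in mm; the calibration is good to about 2 mm. A picture is of the moment at which its call begins: read the wrist's pose just before it. calibration takes no time and is no camera call.
- finish_job(): hands the job in; it is judged then, once.
The state is a dict: "time_s": time; "joints": joint angles; "dq": joint speeds; "tau": joint torques, N m; "eef_pos": TCP position; "ee_rot": TCP orientation; "force": force on the tool from outside, world axes, zero at the start; "wrist_torque": the same for the moment, N m; "grip_width": opening from 0.0 (shut) to 1.0 (fully open); "grip_force": force on a finger pad.
Only numpy, scipy, OpenCV 4.12 (cv2) and the standard library are available. Lean on these libraries where they do the work, as an engineer would, in place of code of your own. Each camera call takes 0.05 s, during which the arm holds its last target. There are 200 camera calls.

## Working session

There is one attempt and no reset: what is moved stays moved. The work goes in short steps, Python scripts to look and compute and a shell command to move; the robot and the scene stay as the last step left them, time stands still between calls to the robot, and variables do not carry over. Pictures are saved under pics/ and viewed, at most 10 in all, crops included, and the job is handed in when it is done.

```bash
mkdir -p pics; ls; python3 - <<'E'
from rig import sense, eyes
import cv2,numpy as np
s=sense();print(s)
for n in ("scene","top"):
    im=eyes.capture(n);cv2.imwrite(f"pics/{n}0.png",im[:,:,::-1])
    c=eyes.calibration(n);print(n,c)
print(eyes.calibration("wrist"))
E
```

```text
pics
{'time_s': 0.0, 'joints': array([ 1.00958381e+00,  3.13470156e-01,  1.49846291e+00, -5.81452084e-06,
        1.33098456e+00, -2.23331582e-01]), 'dq': array([ 0.000918  ,  0.00154912, -0.00035143,  0.00154318, -0.00164566,
        0.00129024]), 'tau': array([-1.17176191e-03, -4.12258458e+01, -2.59744585e+01, -2.35593934e-04,
        4.11848261e-03,  9.16201174e-06]), 'eef_pos': array([173.85552025, 495.0767844 , 214.11505257]), 'ee_rot': array([-2.50651023e-04,  1.68137275e-01,  9.85763368e-01, -6.13242791e-04]), 'force': array([-0.46697818, -0.40740217,  0.14761194]), 'wrist_torque': array([-0.01701955,  0.00120525, -0.0254044 ]), 'grip_force': 0.0, 'grip_width': 0.995975712332927}
scene {'fx': 505.6194527601258, 'fy': 505.6194527601258, 'cx': 318.5665129012047, 'cy': 240.12575998013244, 'cam_to_world': array([[ 8.82473375e-01,  3.73065526e-01, -2.86466150e-01,
         9.15941989e+02],
       [ 4.70069021e-01, -7.20998351e-01,  5.09113439e-01,
        -5.70783586e+02],
       [-1.66089491e-02, -5.83937917e-01, -8.11628395e-01,
         9.79004261e+02],
       [ 0.00000000e+00, 
[... 279 characters left out ...]
9664216e-01,  2.17100284e-02,  1.41467346e-02,
        -1.04659392e+01],
       [-1.63248247e-02, -1.03672541e-01, -9.94477503e-01,
         1.17114109e+03],
       [ 0.00000000e+00,  0.00000000e+00,  0.00000000e+00,
         1.00000000e+00]])}
{'fx': 389.43726481968616, 'fy': 389.43726481968616, 'cx': 316.79106594376685, 'cy': 237.22764395211775, 'mount': array([[-8.64252158e-04, -9.58823817e-01, -2.84000249e-01,
         7.13943221e+01],
       [ 9.99999310e-01, -1.05471978e-03,  5.17742077e-04,
        -8.12169451e-01],
       [-7.95964113e-04, -2.83999606e-01,  9.58824066e-01,
        -1.60035520e+02],
       [ 0.00000000e+00,  0.00000000e+00,  0.00000000e+00,
         1.00000000e+00]])}
```

View pics/top0.png

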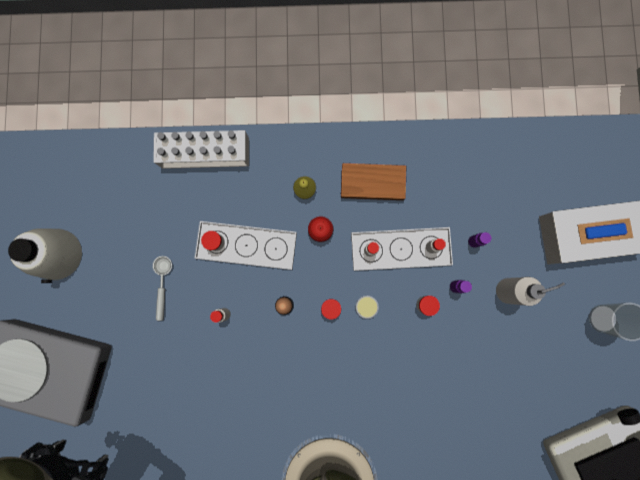

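View pics/scene0.png

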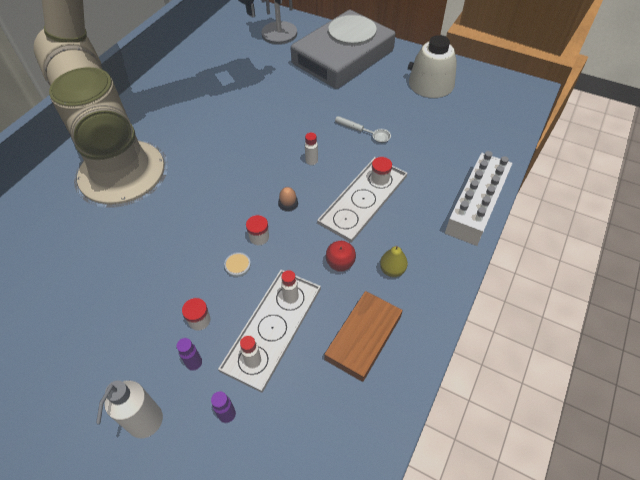

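The top view shows the pot tray at (196–296, 222–270) with empty marks near (246,245) and (276,249). The bottle tray's empty mark is near (401,249). The loose bottle is at (217,316) and the loose pots are at (331,309) and (429,306). The scene view agrees with this. The purple bottles are the decoys.

```bash
cat > h.py <<'E'
import numpy as np, cv2
from scipy.spatial.transform import Rotation as R
from rig import sense, eyes
def pose(s=None):
    s=s or sense(); q=s["ee_rot"]; T=np.eye(4)
    T[:3,:3]=R.from_quat([q[1],q[2],q[3],q[0]]).as_matrix(); T[:3,3]=s["eef_pos"]; return T
def grab(n):
    c=eyes.calibration(n); T=c["cam_to_world"] if n!="wrist" else pose()@c["mount"]
    return eyes.capture(n),c,T
def ray(c,T,u,v):
    d=T[:3,:3]@[(u-c["cx"])/c["fx"],(v-c["cy"])/c["fy"],1]; return T[:3,3],d
def onz(c,T,u,v,z):
    o,d=ray(c,T,u,v); return o+d*(z-o[2])/d[2]
def proj(c,T,p):
    q=T[:3,:3].T@(np.asarray(p,float)-T[:3,3]); return np.array([c["fx"]*q[0]/q[2]+c["cx"],c["fy"]*q[1]/q[2]+c["cy"]])
def red(im):
    h=cv2.cvtColor(im,cv2.COLOR_RGB2HSV); return (((h[...,0]<8)|(h[...,0]>172))&(h[...,1]>150)&(h[...,2]>60)).astype(np.uint8)
def blobs(m,amin=20):
    n,l,st,ce=cv2.connectedComponentsWithStats(m); return [(ce[i],st[i],l==i) for i in range(1,n) if st[i,4]>=amin]
def todelta(xy,T=None):
    "tool-frame shift (m) to bring TCP over world xy"
    T=pose() if T is None else T; d=np.array([xy[0]-T[0,3],xy[1]-T[1,3],0]); return (T[:3,:3].T@d/1000).round(4)
E
python3 - <<'E'
from h import *
for n in("top","scene"):
    im,c,T=grab(n); print(n)
    for ce,st,m in blobs(red(im),15):
        print("red",ce.round(1),st[:5]," z50",onz(c,T,*ce,50)[:2].round(1)," z82",onz(c,T,*ce,82)[:2].round(1))
    g=cv2.cvtColor(im,cv2.COLOR_RGB2GRAY)
    h=cv2.cvtColor(im,cv2.COLOR_RGB2HSV)
    tray=((h[...,1]<50)&(h[...,2]>130)).astype(np.uint8)
    for ce,st,m in blobs(tray,900):
        cn=cv2.findContours(m.astype(np.uint8),cv2.RETR_EXTERNAL,cv2.CHAIN_APPROX_NONE)[0][0]
        box=cv2.boxPoints(cv2.minAreaRect(cn)) ; 
        w=np.array([onz(c,T,*p,14)[:2] for p in box]);L=np.linalg.norm(w-np.roll(w,1,0),axis=1)
        if 200<L.max()<320: print("tray",ce.round(),w.round(),"ctr",w.mean(0).round(1),L.round())
E
```

```text
top
red [320.1 228.8] [308 217  25  25 477]  z50 [646.9   8.1]  z82 [642.7   7.6]
red [211.  240.2] [202 231  20  19 288]  z50 [623.5 289.8]  z82 [620.  281.2]
red [438.7 244.1] [433 239  12  11 100]  z50 [ 600.9 -293.9]  z82 [ 597.9 -285.8]
red [372.6 247.7] [368 243  11  11  90]  z50 [ 595.3 -125.1]  z82 [ 592.5 -121.8]
red [428.7 305.3] [419 296  21  20 324]  z50 [ 446.7 -261.4]  z82 [ 448.2 -254.2]
red [330.7 308.8] [321 299  20  20 308]  z50 [442.8 -14.7]  z82 [444.4 -14.5]
red [216.  315.9] [211 311  12  11 103]  z50 [430.7 275.9]  z82 [432.6 267.7]
tray [200. 150.] [[930. 463.]
 [930. 211.]
 [829. 208.]
 [829. 458.]] ctr [879.4 334.8] [101. 252. 101. 250.]
tray [596. 231.] [[ 687. -606.]
 [ 710. -835.]
 [ 571. -839.]
 [ 548. -613.]] ctr [ 628.7 -723.2] [139. 230. 139. 227.]
tray [250. 245.] [[581. 346.]
 [684. 335.]
 [648.  72.]
 [546.  86.]] ctr [614.7 209.7] [263. 104. 265. 103.]
tray [400. 248.] [[ 643.  -71.]
 [ 652. -336.]
 [ 548. -337.]
 [ 540.  -74.]] ctr [ 595.8 -204.6] [104. 265. 103. 263.]
tray [590. 443.] [[  91. -553.]
 [ 187. -763.]
 [  92. -803.]
 [  -1. -594.]] 
[... 589 characters left out ...]
 22 403]  z50 [ 440.7 -261.6]  z82 [ 457.1 -272.2]
red [247.1 342.5] [241 336  14  14 146]  z50 [ 579.8 -273.6]  z82 [ 591.4 -283.9]
tray [439.  70.] [[501. 891.]
 [599. 940.]
 [689. 680.]
 [600. 636.]] ctr [597.2 786.6] [274. 110. 274.  99.]
tray [126. 180.] [[-114.  -73.]
 [  -9.  147.]
 [ 150.   35.]
 [  44. -164.]] ctr [ 17.8 -14.1] [183. 244. 195. 225.]
tray [481. 192.] [[825. 235.]
 [815. 515.]
 [910. 502.]
 [909. 230.]] ctr [864.9 370.5] [ 85. 279.  96. 272.]
tray [360. 201.] [[541.  87.]
 [577. 382.]
 [685. 328.]
 [639.  50.]] ctr [610.4 211.7] [105. 297. 120. 282.]
tray [270. 331.] [[ 543. -337.]
 [ 533.  -57.]
 [ 649.  -74.]
 [ 645. -343.]] ctr [ 592.4 -202.6] [102. 280. 117. 269.]
```

```bash
python3 -m jog '[[0,0,0,0,0,0.15,0.0854],[0,0,0,0,0,0.15,0.0854],[0,0,0,0,0,0.15,0.0854],[0,0,0,0,0,0.15,0.0854],[0,0,0,0,0,0.15,0.0854]]' 30; python3 -m jog '[[0,0,0,0,0,0.15,0.0854],[0,0,0,0,0,0.15,0.0854],[0,0,0,0,0,0.15,0.0854],[0,0,0,0,0,0.033,0.0854],[0,0,0,0,0,0,0.0854]]'; python3 -m jog '[[-0.02,0.02,0,0,0,0,0.0854],[-0.032,0.036,0,0,0,0,0.0854],[-0.032,0.036,0,0,0,0,0.0854],[-0.032,0.036,0,0,0,0,0.0854],[-0.032,0.036,0,0,0,0,0.0854]]';  python3 -m jog '[[-0.032,0.036,0.02,0,0,0,0.0854],[-0.032,0.036,0.02,0,0,0,0.0854],[-0.015,0.02,0.01,0,0,0,0.0854],[0,0,0,0,0,0,0.0854],[0,0,0,0,0,0,0.0854]]'
cat > look.py <<'E'
from h import *
import sys
im,c,T=grab("wrist"); cv2.imwrite(f"pics/{sys.argv[1]}.png",im[:,:,::-1])
print("tcp",T.round(0)[:0],pose()[:3,3].round(1),R.from_matrix(pose()[:3,:3]).as_quat().round(3))
for z in map(float,sys.argv[2:]):
  for ce,st,m in blobs(red(im),150):
    cn=max(cv2.findContours(m.astype(np.uint8),cv2.RETR_EXTERNAL,cv2.CHAIN_APPROX_NONE)[0],key=len)
    # outline on plane z: fit circle by min enclosing
    w=np.array([onz(c,T,*p[0],z)[:2] for p in cn],np.float32)
    (x,y),r=cv2.minEnclosingCircle(w)
    print("red",ce.round(),st[4],"z",z,"centroid",onz(c,T,*ce,z)[:2].round(1),"circ",round(x,1),round(y,1),"r",round(r,1))
E
python3 look.py w1 88 82
```

```text
time_s: 0.7
eef_pos: [173.9, 495.3, 214.5]
ee_rot: [-0.0, 0.52, 0.854, -0.0]
force: [0.8, 0.6, -0.0]
grip_width: 0.996
grip_force: 0.0
time_s: 1.2
eef_pos: [174.0, 495.3, 214.5]
ee_rot: [0.0, 0.707, 0.707, -0.0]
force: [-0.0, 0.2, 0.2]
grip_width: 1.001
grip_force: 0.0
time_s: 1.7
eef_pos: [339.1, 345.9, 214.8]
ee_rot: [0.0, 0.707, 0.708, 0.0]
force: [0.9, 0.2, -0.0]
grip_width: 1.001
grip_force: 0.0
time_s: 2.2
eef_pos: [426.9, 271.0, 166.3]
ee_rot: [-0.0, 0.707, 0.707, -0.0]
force: [0.1, -0.6, -0.1]
grip_width: 1.001
grip_force: 0.0
tcp [] [426.6 271.5 166.7] [ 0.707  0.707  0.    -0.   ]
red [595. 200.] 4207 z 88.0 centroid [599.8 295.6] circ 597.9 295.3 r 25.5
red [323. 242.] 1619 z 88.0 centroid [431.3 268.5] circ 431.0 268.7 r 16.1
red [548. 473.] 502 z 88.0 centroid [606.8  81. ] circ 606.3 76.1 r 17.2
red [595. 200.] 4207 z 82.0 centroid [604.1 294.4] circ 602.2 294.1 r 26.1
red [323. 242.] 1619 z 82.0 centroid [431.4 266.7] circ 431.0 266.8 r 16.5
red [548. 473.] 502 z 82.0 centroid [611.3  74.4] circ 610.8 69.4 r 17.7
```

```bash
python3 -m jog '[[-0.0037,0.0045,0.02,0,0,0,0.0854],[0,0,0.04,0,0,0,0.0854],[0,0,0.04,0,0,0,0.0854],[0,0,0.025,0,0,0,0.0854],[0,0,0.0045,0,0,0,0.0854]]' 30;  python3 -m jog '[[0,0,0,0,0,0,0.05],[0,0,0,0,0,0,0.04],[0,0,0,0,0,0,0.036],[0,0,0,0,0,0,0.03],[0,0,0,0,0,0,0.02]]'; python3 -m jog '[[0,0,0,0,0,0,0.02],[0,0,0,0,0,0,0.02],[0,0,0,0,0,0,0.02]]'
```

```text
time_s: 2.75
eef_pos: [429.5, 267.8, 35.1]
ee_rot: [-0.001, 0.706, 0.708, -0.002]
force: [-0.7, -0.1, 0.3]
grip_width: 1.002
grip_force: 0.0
time_s: 3.25
eef_pos: [432.2, 267.6, 38.2]
ee_rot: [0.0, 0.707, 0.707, 0.001]
force: [-1.8, 0.1, 7.5]
grip_width: 0.372
grip_force: 29.2
time_s: 3.55
eef_pos: [432.2, 267.6, 38.2]
ee_rot: [0.0, 0.707, 0.707, 0.001]
force: [-0.7, 0.8, 5.8]
grip_width: 0.367
grip_force: 29.2
```

```bash
python3 -m jog '[[0,0,0,0,0,0,0.02],[0,0,-0.01,0,0,0,0.02],[0,0,-0.03,0,0,0,0.02],[0,0,-0.03,0,0,0,0.02],[0,0,-0.03,0,0,0,0.02]]' 50; python3 -m jog '[[0,0,-0.02,0,0,0,0.02],[-0.02,0.004,0,0,0,0,0.02],[-0.03,0.006,0,0,0,0,0.02],[-0.03,0.006,0,0,0,0,0.02],[-0.03,0.006,0,0,0,0,0.02]]'; python3 - <<'E'
from h import *
for n in("top","scene"):
    im=cv2.imread(f"pics/{n}0.png"); c=eyes.calibration(n);T=c["cam_to_world"]
    g=cv2.resize(cv2.cvtColor(im,cv2.COLOR_BGR2GRAY),None,fx=4,fy=4,interpolation=cv2.INTER_CUBIC)
    for name,p in dict(pm=(614,210,3),pr=(603.5,130.5,3),bm=(595,-204,3)).items():
        u=proj(c,T,p)*4; x,y=u.astype(int); w=g[y-70:y+70,x-70:x+70]
        m=(w<np.median(w)-30).astype(np.uint8)
        for ce,st,b in blobs(m,15):
            cn=max(cv2.findContours(b.astype(np.uint8),cv2.RETR_EXTERNAL,cv2.CHAIN_APPROX_NONE)[0],key=len)
            W=np.array([onz(c,T,(q[0][0]+x-70+.5)/4-.5,(q[0][1]+y-70+.5)/4-.5,3)[:2] for q in cn],np.float32)
            (a,d),r=cv2.minEnclosingCircle(W); 
            if r<40: print(n,name,"size",st[4],"c",round(a,1),round(d,1),"r",round(r,1))
E
```

```text
time_s: 4.05
eef_pos: [431.5, 267.2, 138.9]
ee_rot: [0.0, 0.707, 0.707, 0.0]
force: [0.4, -0.0, 0.3]
grip_width: 0.356
grip_force: 49.6
time_s: 4.55
eef_pos: [453.6, 156.2, 157.7]
ee_rot: [0.0, 0.707, 0.707, 0.0]
force: [0.8, -0.9, -0.8]
grip_width: 0.357
grip_force: 49.6
top pm size 804 c 659.9 196.9 r 32.5
top pm size 2100 c 614.0 208.6 r 32.9
top pm size 126 c 625.1 258.2 r 13.1
top pm size 97 c 613.6 208.2 r 3.9
top pm size 15 c 570.6 255.4 r 2.7
top pr size 137 c 652.7 150.8 r 11.1
top pr size 727 c 646.5 110.2 r 25.3
top pr size 2149 c 602.9 129.2 r 32.8
top pr size 133 c 613.6 178.9 r 13.4
top pr size 83 c 603.1 129.4 r 3.6
top bm size 2120 c 595.0 -204.7 r 32.8
top bm size 75 c 595.2 -204.3 r 3.4
top bm size 20 c 590.6 -156.3 r 6.3
scene pm size 805 c 566.1 233.4 r 22.2
scene pm size 1159 c 616.4 265.2 r 22.4
scene pm size 1876 c 609.9 208.5 r 33.3
scene pm size 91 c 609.5 208.5 r 3.9
scene pm size 1148 c 653.9 192.4 r 24.8
scene pm size 359 c 604.8 156.1 r 16.9
scene pr size 221 c 546.9 156.6 r 10.1
scene pr size 421 c 555.1 151.8 r 19.6
scene pr size 410 c 606.2 183.1 r 19.5
scene pr size 1998 c 598.7 129.1 r 33.2
scene pr size 88 c 598.6 129.0 r 4.3
scene pr size 1049 c 643.1 113.8 r 22.1
scene pr size 1272 c 598.5 86.0 r 23.9
scene bm size 101 c 543.2 -188.4 r 5.4
scene bm size 63 c 600.2 -153.9 r 6.0
scene bm size 2651 c 590.5 -204.9 r 32.6
scene bm size 107 c 590.7 -205.1 r 3.5
scene bm size 257 c 638.1 -215.5 r 9.0
scene bm size 21 c 580.2 -251.6 r 2.8
```

```bash
python3 -m jog '[[-0.036,0.0066,0,0,0,0,0.02],[-0.036,0.0066,0,0,0,0,0.02],[-0.036,0.0066,0,0,0,0,0.02],[-0.036,0.0066,0,0,0,0,0.02],[-0.036,0.0066,0,0,0,0,0.02]]'; python3 -m jog '[[-0.036,0.0066,0,0,0,0,0.02],[-0.036,0.0066,0,0,0,0,0.02],[-0.036,0.0066,0,0,0,0,0.02],[-0.036,0.0066,0,0,0,0,0.02],[-0.02,0.004,0,0,0,0,0.02]]';python3 -m jog '[[-0.014,0.003,0,0,0,0,0.02],[0,0,0,0,0,0,0.02],[0,0,0,0,0,0,0.02]]'
cat > rings.py <<'E'
from h import *
import sys
im,c,T=grab("wrist"); cv2.imwrite(f"pics/{sys.argv[1]}.png",im[:,:,::-1])
print("tcp",pose()[:3,3].round(1))
g=cv2.cvtColor(im,cv2.COLOR_RGB2GRAY)
m=cv2.adaptiveThreshold(g,1,cv2.ADAPTIVE_THRESH_MEAN_C,cv2.THRESH_BINARY_INV,41,25)
cns=cv2.findContours(m,cv2.RETR_LIST,cv2.CHAIN_APPROX_NONE)[0]
for cn in cns:
    if len(cn)<12: continue
    W=np.array([onz(c,T,*q[0],3)[:2] for q in cn],np.float32)
    (a,d),r=cv2.minEnclosingCircle(W); A=cv2.contourArea(W)/(np.pi*r*r)
    if A>.7 and (2<r<6 or 25<r<36): print("c",round(a,1),round(d,1),"r",round(r,1),"fill",round(A,2),cn.mean((0,1)).round())
for ce,st,b in blobs(red(im),150): print("red",ce.round(),st[4],"z52",onz(c,T,*ce,52)[:2].round(1),"z85",onz(c,T,*ce,85)[:2].round(1))
E
python3 rings.py r1
```

```text
time_s: 5.05
eef_pos: [486.6, -24.3, 157.8]
ee_rot: [0.0, 0.707, 0.707, 0.0]
force: [0.4, 0.1, -0.2]
grip_width: 0.362
grip_force: 49.6
time_s: 5.55
eef_pos: [517.0, -189.3, 157.6]
ee_rot: [0.001, 0.708, 0.706, -0.0]
force: [0.4, 0.1, -1.2]
grip_width: 0.359
grip_force: 49.6
time_s: 5.85
eef_pos: [519.8, -199.9, 157.1]
ee_rot: [-0.0, 0.707, 0.707, 0.0]
force: [-0.4, 0.3, -0.2]
grip_width: 0.358
grip_force: 49.6
tcp [ 519.8 -199.6  157. ]
c 593.6 -206.0 r 29.5 fill 0.96 [405. 218.]
c 593.5 -205.9 r 31.5 fill 0.96 [405. 218.]
red [445. 111.] 2235 z52 [ 603.1 -121.6] z85 [ 592.8 -122.5]
red [214. 304.] 3179 z52 [ 443.3 -259.4] z85 [ 452.9 -243.2]
red [318. 343.] 6896 z52 [ 521.3 -292.1] z85 [ 521.2 -271.8]
red [431. 346.] 392 z52 [ 608.7 -294.4] z85 [ 597.7 -273.8]
```

View pics/r1.png

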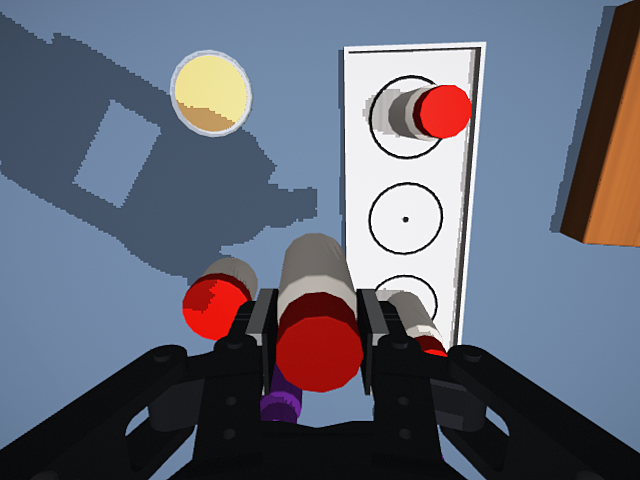

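The ring is cleanly visible at (405,218), with its centre at about (593.5, -205.5). The bottle is held upright in the fingers. Next I move over the ring and lower.

```bash
python3 -m jog '[[-0.0015,0.02,0,0,0,0,0.02],[-0.002,0.03,0,0,0,0,0.02],[-0.002,0.0235,0,0,0,0,0.02],[0,0,0.02,0,0,0,0.02],[0,0,0.03,0,0,0,0.02]]'; python3 -m jog '[[0,0,0.03,0,0,0,0.02],[0,0,0.02,0,0,0,0.02],[0,0,0.01,0,0,0,0.02],[0,0,0,0,0,0,0.02],[0,0,0,0,0,0,0.02]]'; python3 -m jog '[[0,0,0.0015,0,0,0,0.02],[0,0,0.0015,0,0,0,0.02],[0,0,0.001,0,0,0,0.02],[0,0,0,0,0,0,0.02]]'
```

```text
time_s: 6.4
eef_pos: [594.7, -205.2, 107.7]
ee_rot: [0.002, 0.706, 0.708, 0.0]
force: [-0.6, -0.9, -0.9]
grip_width: 0.355
grip_force: 49.6
time_s: 6.9
eef_pos: [594.0, -206.1, 48.1]
ee_rot: [0.001, 0.707, 0.707, 0.0]
force: [0.4, 0.2, -0.4]
grip_width: 0.357
grip_force: 49.6
time_s: 7.3
eef_pos: [593.4, -206.2, 42.9]
ee_rot: [0.0, 0.707, 0.707, 0.0]
force: [0.1, 0.3, 0.2]
grip_width: 0.357
grip_force: 49.6
```

```bash
python3 -m jog '[[0,0,0.001,0,0,0,0.02],[0,0,0.001,0,0,0,0.02],[0,0,0,0,0,0,0.02]]'
```

```text
time_s: 7.6
eef_pos: [593.6, -206.5, 41.5]
ee_rot: [0.0, 0.707, 0.707, -0.0]
force: [-1.6, 0.1, 4.6]
grip_width: 0.36
grip_force: 50.2
```

```bash
python3 -m jog '[[0,0,0,0,0,0,0.037],[0,0,0,0,0,0,0.04],[0,0,0,0,0,0,0.05],[0,0,0,0,0,0,0.06],[0,0,0,0,0,0,0.06]]' 30; python3 -m jog '[[0,0,-0.02,0,0,0,0.06],[0,0,-0.04,0,0,0,0.06],[0,0,-0.04,0,0,0,0.06],[0,0,-0.02,0,0,0,0.06],[-0.02,-0.03,0,0,0,0,0.0854]]';  python3 -m jog '[[-0.02,-0.04,0,0,0,0,0.0854],[-0.015,-0.04,0,0,0,0,0.0854],[0,-0.04,0,0,0,0,0.0854],[0,0,0,0,0,0,0.0854],[0,0,0,0,0,0,0.0854]]'; python3 rings.py r2; python3 look.py w2 55 48;  python3 - <<'E'
from h import *
for n in ("top",):
    im,c,T=grab(n);
    for ce,st,m in blobs(red(im),15): print(ce.round(1),st[4]," z52",onz(c,T,*ce,52)[:2].round(1)," z85",onz(c,T,*ce,85)[:2].round(1))
E
```

```text
time_s: 8.1
eef_pos: [593.4, -206.2, 40.8]
ee_rot: [-0.0, 0.707, 0.707, -0.0]
force: [1.0, -0.5, -0.4]
grip_width: 0.7
grip_force: 0.0
time_s: 8.6
eef_pos: [566.0, -225.5, 164.2]
ee_rot: [0.003, 0.706, 0.708, 0.001]
force: [0.1, -0.5, -1.3]
grip_width: 0.852
grip_force: 0.0
time_s: 9.1
eef_pos: [443.5, -261.6, 161.4]
ee_rot: [0.001, 0.707, 0.707, 0.0]
force: [0.5, 0.2, 0.3]
grip_width: 1.001
grip_force: 0.0
tcp [ 444.1 -261.5  161.3]
red [597.   7.] 607 z52 [ 616.6 -122.7] z85 [ 595.5 -131. ]
red [571. 150.] 2122 z52 [ 616.5 -209. ] z85 [ 595.4 -206.7]
red [318. 226.] 3925 z52 [ 445.2 -261.9] z85 [ 445.  -253.1]
red [553. 275.] 1835 z52 [ 619.3 -299.4] z85 [ 597.8 -286. ]
tcp [] [ 444.3 -261.3  161.1] [0.707 0.707 0.    0.   ]
red [596.   7.] 624 z 55.0 centroid [ 614.6 -123.4] circ 614.6 -120.0 r 14.3
red [570. 151.] 2112 z 55.0 centroid [ 614.5 -208.9] circ 612.0 -208.2 r 20.9
red [317. 226.] 3921 z 55.0 centroid [ 445.1 -261.1] circ 445.2 -261.6 r 26.0
red [552. 275.] 1835 z 55.0 centroid [ 617.2 -298.1] circ 615.1 -298.1 r 22.9
red [596.   7.] 624 z 48.0 centroid [ 619.1 -121.6] circ 619.1 -118.1 r 14.7
red [570. 151.] 2112 z 48.0 centroid [ 618.9 -209.4] circ 616.4 -208.7 r 21.4
red [317. 226.] 3921 z 48.0 centroid [ 445.1 -263. ] circ 445.2 -263.5 r 26.7
red [552. 275.] 1835 z 48.0 centroid [ 621.7 -301. ] circ 619.6 -300.9 r 23.5
[320.1 228.8] 476  z52 [646.6   8. ]  z85 [642.3   7.5]
[211.  240.2] 287  z52 [623.2 289.3]  z85 [619.5 280.4]
[438.7 244.1] 100  z52 [ 600.7 -293.4]  z85 [ 597.7 -285. ]
[406.8 246.3] 95  z52 [ 596.9 -212.1]  z85 [ 594.  -206.1]
[372.6 247.6] 89  z52 [ 595.3 -124.9]  z85 [ 592.4 -121.6]
[427.5 304.4] 265  z52 [ 449.2 -258.1]  z85 [ 450.6 -250.8]
[330.7 308.8] 309  z52 [442.8 -14.7]  z85 [444.5 -14.6]
```

View pics/r2.png

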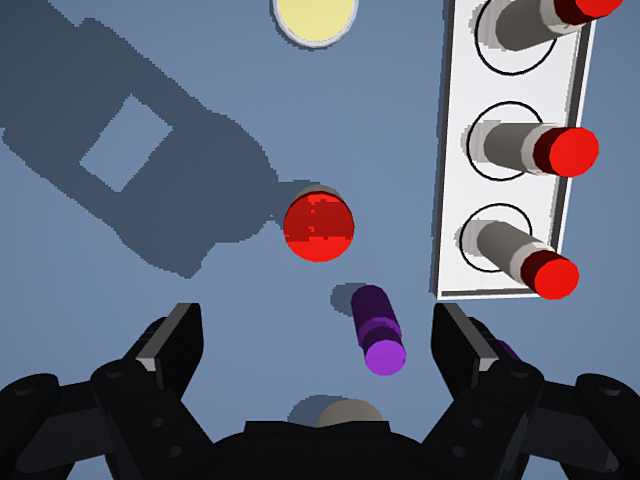

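The bottle stands on the middle mark; its cap reads (594, -206), in line with its neighbours to about 3 mm. Pot B is at (318,226), world about (445, -262), almost exactly under the tool. The purple decoy at (375,330) is clear of the fingers.

```bash
python3 -m jog '[[-0.0008,0.001,0.02,0,0,0,0.0854],[0,0,0.04,0,0,0,0.0854],[0,0,0.04,0,0,0,0.0854],[0,0,0.025,0,0,0,0.0854],[0,0,0.005,0,0,0,0.0854]]' 30;  python3 -m jog '[[0,0,0,0,0,0,0.065],[0,0,0,0,0,0,0.055],[0,0,0,0,0,0,0.05],[0,0,0,0,0,0,0.035],[0,0,0,0,0,0,0.035]]'; python3 -m jog '[[0,0,0,0,0,0,0.035],[0,0,0,0,0,0,0.035],[0,0,0,0,0,0,0.035]]' 50
```

```text
time_s: 9.75
eef_pos: [444.0, -260.7, 28.1]
ee_rot: [-0.002, 0.707, 0.707, -0.0]
force: [-0.2, 0.2, 0.2]
grip_width: 0.997
grip_force: 0.0
time_s: 10.25
eef_pos: [445.1, -262.7, 32.6]
ee_rot: [0.002, 0.707, 0.707, -0.0]
force: [-1.5, 0.9, 7.1]
grip_width: 0.564
grip_force: 29.7
time_s: 10.55
eef_pos: [445.2, -262.8, 32.8]
ee_rot: [0.002, 0.707, 0.707, -0.0]
force: [-2.6, 0.9, 9.1]
grip_width: 0.552
grip_force: 49.7
```

```bash
python3 -m jog '[[0,0,-0.01,0,0,0,0.035],[0,0,-0.03,0,0,0,0.035],[0,0,-0.04,0,0,0,0.035],[0,0,-0.03,0,0,0,0.035],[0.02,0.004,-0.02,0,0,0,0.035]]'; python3 -m jog '[[0.036,0.007,0,0,0,0,0.035],[0.036,0.007,0,0,0,0,0.035],[0.036,0.007,0,0,0,0,0.035],[0.036,0.007,0,0,0,0,0.035],[0.036,0.007,0,0,0,0,0.035]]'; python3 -m jog '[[0.036,0.007,0,0,0,0,0.035],[0.036,0.007,0,0,0,0,0.035],[0.036,0.007,0,0,0,0,0.035],[0.036,0.007,0,0,0,0,0.035],[0.036,0.007,0,0,0,0,0.035]]'; python3 -m jog '[[0.036,0.007,0,0,0,0,0.035],[0.03,0.004,0,0,0,0,0.035],[0.017,0.003,0,0,0,0,0.035],[0,0,0,0,0,0,0.035],[0,0,0,0,0,0,0.035]]'; python3 rings.py r3
```

```text
time_s: 11.05
eef_pos: [448.8, -243.6, 164.2]
ee_rot: [0.002, 0.708, 0.706, -0.0]
force: [0.4, 0.7, -0.9]
grip_width: 0.552
grip_force: 51.6
time_s: 11.55
eef_pos: [483.6, -60.5, 162.0]
ee_rot: [0.001, 0.707, 0.707, 0.0]
force: [0.7, 0.1, 0.3]
grip_width: 0.547
grip_force: 51.6
time_s: 12.05
eef_pos: [518.6, 119.6, 162.0]
ee_rot: [0.0, 0.707, 0.707, 0.0]
force: [0.4, -0.6, -0.8]
grip_width: 0.55
grip_force: 51.6
time_s: 12.55
eef_pos: [532.4, 200.3, 161.1]
ee_rot: [0.0, 0.707, 0.707, -0.0]
force: [0.1, -0.9, -0.2]
grip_width: 0.545
grip_force: 51.6
tcp [532.5 199.9 161.1]
c 612.6 207.1 r 2.9 fill 0.72 [413. 203.]
c 612.6 207.1 r 29.4 fill 0.97 [413. 202.]
c 612.7 207.0 r 31.4 fill 0.97 [413. 202.]
c 640.5 291.4 r 29.8 fill 0.71 [455.  95.]
red [457.  93.] 5210 z52 [624.4 289.3] z85 [613.1 287.2]
red [317. 305.] 12388 z52 [532.8 137.9] z85 [532.8 154.3]
red [466. 449.] 904 z52 [660.7   1.9] z85 [645.1  35. ]
```

View pics/r3.png

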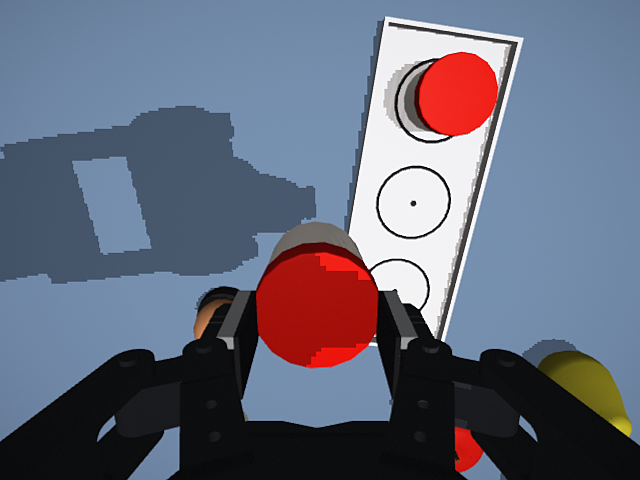

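The middle ring is at (413,202), world about (613, 208). The pot is held square.

```bash
python3 -m jog '[[0.002,0.025,0,0,0,0,0.035],[0.003,0.03,0,0,0,0,0.035],[0.003,0.0257,0,0,0,0,0.035],[0,0,0.02,0,0,0,0.035],[0,0,0.03,0,0,0,0.035]]'; python3 -m jog '[[0,0,0.03,0,0,0,0.035],[0,0,0.03,0,0,0,0.035],[0,0,0.01,0,0,0,0.035],[0,0,0,0,0,0,0.035],[0,0,0,0,0,0,0.035]]'; python3 -m jog '[[0,0,0.0015,0,0,0,0.035],[0,0,0.001,0,0,0,0.035],[0,0,0.001,0,0,0,0.035],[0,0,0,0,0,0,0.035]]'; python3 -m jog '[[0,0,0.001,0,0,0,0.035],[0,0,0.001,0,0,0,0.035],[0,0,0,0,0,0,0.035]]'
```

```text
time_s: 13.1
eef_pos: [614.6, 207.5, 111.7]
ee_rot: [0.001, 0.708, 0.706, 0.001]
force: [-0.1, 1.0, -2.1]
grip_width: 0.552
grip_force: 51.7
time_s: 13.6
eef_pos: [614.1, 208.6, 42.6]
ee_rot: [0.001, 0.707, 0.707, 0.001]
force: [-0.2, -0.3, -0.2]
grip_width: 0.547
grip_force: 51.7
time_s: 14.0
eef_pos: [613.1, 209.0, 37.5]
ee_rot: [0.0, 0.707, 0.707, 0.0]
force: [0.3, 0.6, -0.9]
grip_width: 0.55
grip_force: 51.7
time_s: 14.3
eef_pos: [613.3, 209.1, 36.0]
ee_rot: [0.0, 0.707, 0.707, 0.0]
force: [-2.6, 0.3, 5.0]
grip_width: 0.551
grip_force: 52.5
```

```bash
python3 -m jog '[[0,0,0,0,0,0,0.052],[0,0,0,0,0,0,0.055],[0,0,0,0,0,0,0.065],[0,0,0,0,0,0,0.075],[0,0,0,0,0,0,0.075]]' 30; python3 -m jog '[[0,0,-0.02,0,0,0,0.075],[0,0,-0.04,0,0,0,0.075],[0,0,-0.04,0,0,0,0.075],[0,0,-0.025,0,0,0,0.075],[-0.023,-0.021,0,0,0,0,0.0854]]';  python3 -m jog '[[-0.04,-0.03,0,0,0,0,0.0854],[-0.04,-0.03,0,0,0,0,0.0854],[-0.04,-0.03,0,0,0,0,0.0854],[-0.04,-0.03,0,0,0,0,0.0854],[-0.04,-0.03,0,0,0,0,0.0854]]'; python3 -m jog '[[0,0,0,0,0,0,0.0854],[0,0,0,0,0,0,0.0854]]'; python3 look.py w3 55 52;  python3 - <<'E'
from h import *
im,c,T=grab("top")
for ce,st,m in blobs(red(im),15): print(ce.round(1),st[4]," z55",onz(c,T,*ce,55)[:2].round(1))
E
```

```text
time_s: 14.8
eef_pos: [613.1, 209.0, 35.3]
ee_rot: [-0.0, 0.707, 0.707, -0.0]
force: [0.2, 0.4, -0.3]
grip_width: 0.876
grip_force: 0.0
time_s: 15.3
eef_pos: [594.6, 187.4, 164.3]
ee_rot: [0.003, 0.706, 0.708, 0.004]
force: [0.6, -0.0, -1.3]
grip_width: 0.996
grip_force: 0.0
time_s: 15.8
eef_pos: [440.7, -15.2, 160.5]
ee_rot: [0.0, 0.707, 0.707, 0.0]
force: [0.5, -1.2, 0.8]
grip_width: 0.999
grip_force: 0.0
time_s: 16.0
eef_pos: [442.2, -14.6, 160.8]
ee_rot: [0.0, 0.708, 0.706, 0.0]
force: [-0.8, 0.7, -0.2]
grip_width: 1.0
grip_force: 0.0
tcp [] [442.6 -13.9 160.6] [0.707 0.707 0.    0.   ]
red [600. 192.] 6322 z 55.0 centroid [637.9  10. ] circ 641.6 10.6 r 34.2
red [315. 227.] 3928 z 55.0 centroid [441.9 -14.1] circ 442.1 -14.7 r 26.0
red [600. 192.] 6322 z 52.0 centroid [640.1   9.5] circ 643.9 10.1 r 34.6
red [315. 227.] 3928 z 52.0 centroid [441.9 -14.9] circ 442.1 -15.5 r 26.3
[320.1 228.8] 477  z55 [646.2   8. ]
[211.  240.2] 288  z55 [623.  288.4]
[241.7 243.2] 293  z55 [613.7 209.4]
[438.7 244.1] 100  z55 [ 600.4 -292.6]
[406.8 246.3] 95  z55 [ 596.6 -211.5]
[372.6 247.7] 90  z55 [ 594.9 -124.6]
```

View pics/w3.png

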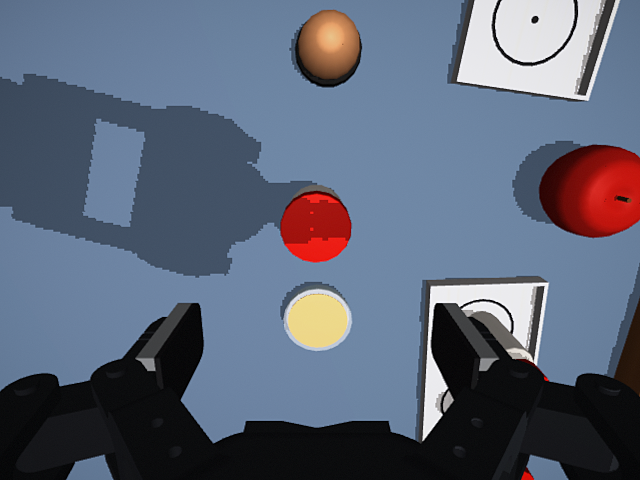

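Pot B sits within about 1 mm of its ring. Pot A is at (315,227), world about (442, -15), directly below, with the egg and dish clear of the fingers.

```bash
python3 -m jog '[[-0.0007,0,0.02,0,0,0,0.0854],[0,0,0.04,0,0,0,0.0854],[0,0,0.04,0,0,0,0.0854],[0,0,0.024,0,0,0,0.0854],[0,0,0.005,0,0,0,0.0854]]' 30;  python3 -m jog '[[0,0,0,0,0,0,0.065],[0,0,0,0,0,0,0.055],[0,0,0,0,0,0,0.05],[0,0,0,0,0,0,0.035],[0,0,0,0,0,0,0.035]]'; python3 -m jog '[[0,0,0,0,0,0,0.035],[0,0,0,0,0,0,0.035],[0,0,0,0,0,0,0.035]]' 50
```

```text
time_s: 16.6
eef_pos: [441.2, -13.3, 29.0]
ee_rot: [-0.002, 0.706, 0.708, -0.001]
force: [-0.0, -0.1, 0.5]
grip_width: 1.0
grip_force: 0.0
time_s: 17.1
eef_pos: [443.0, -14.9, 32.9]
ee_rot: [0.001, 0.707, 0.707, 0.001]
force: [-2.5, 1.3, 10.4]
grip_width: 0.563
grip_force: 29.3
time_s: 17.4
eef_pos: [443.0, -14.9, 33.1]
ee_rot: [0.001, 0.707, 0.707, 0.001]
force: [-3.7, 0.3, 14.0]
grip_width: 0.553
grip_force: 49.2
```

```bash
python3 -m jog '[[0,0,-0.01,0,0,0,0.035],[0,0,-0.03,0,0,0,0.035],[0,0,-0.04,0,0,0,0.035],[0,0,-0.03,0,0,0,0.035],[0.015,0.01,-0.02,0,0,0,0.035]]'; python3 -m jog '[[0.03,0.018,0,0,0,0,0.035],[0.03,0.018,0,0,0,0,0.035],[0.03,0.018,0,0,0,0,0.035],[0.02,0.01,0,0,0,0,0.035],[0.012,0.006,0,0,0,0,0.035]]'; python3 -m jog '[[0,0,0,0,0,0,0.035],[0,0,0,0,0,0,0.035]]'; python3 rings.py r4
```

```text
time_s: 17.9
eef_pos: [452.4, -0.5, 164.7]
ee_rot: [0.002, 0.708, 0.707, 0.001]
force: [1.1, -0.8, -0.1]
grip_width: 0.549
grip_force: 51.5
time_s: 18.4
eef_pos: [522.6, 123.7, 162.1]
ee_rot: [0.0, 0.707, 0.708, 0.0]
force: [0.8, -1.4, -1.0]
grip_width: 0.549
grip_force: 51.5
time_s: 18.6
eef_pos: [521.8, 121.7, 161.6]
ee_rot: [0.0, 0.707, 0.707, -0.0]
force: [-0.8, -0.5, -0.5]
grip_width: 0.55
grip_force: 51.5
tcp [521.8 121.4 161.6]
c 601.8 127.7 r 2.7 fill 0.76 [412. 204.]
c 601.8 127.8 r 29.5 fill 0.96 [412. 203.]
c 601.8 127.7 r 31.4 fill 0.97 [412. 203.]
red [459.  94.] 5222 z52 [615.1 210.3] z85 [603.8 208.1]
red [317. 307.] 12346 z52 [522.1  57.5] z85 [522.2  74.1]
red [471. 336.] 2197 z52 [642.8  32.4] z85 [628.1  52. ]
```

```bash
python3 -m jog '[[0.002,0.025,0,0,0,0,0.035],[0.002,0.03,0,0,0,0,0.035],[0.0025,0.0257,0,0,0,0,0.035],[0,0,0.02,0,0,0,0.035],[0,0,0.03,0,0,0,0.035]]'; python3 -m jog '[[0,0,0.03,0,0,0,0.035],[0,0,0.03,0,0,0,0.035],[0,0,0.01,0,0,0,0.035],[0,0,0,0,0,0,0.035],[0,0,0,0,0,0,0.035]]'; python3 -m jog '[[0,0,0.0015,0,0,0,0.035],[0,0,0.001,0,0,0,0.035],[0,0,0.001,0,0,0,0.035],[0,0,0,0,0,0,0.035]]'; python3 -m jog '[[0,0,0.001,0,0,0,0.035],[0,0,0.001,0,0,0,0.035],[0,0,0,0,0,0,0.035]]'
```

```text
time_s: 19.15
eef_pos: [604.0, 127.5, 112.1]
ee_rot: [0.001, 0.708, 0.707, 0.001]
force: [-0.1, 0.2, -0.7]
grip_width: 0.542
grip_force: 51.6
time_s: 19.65
eef_pos: [603.7, 128.4, 43.0]
ee_rot: [0.001, 0.707, 0.707, 0.001]
force: [0.4, 0.2, -0.2]
grip_width: 0.548
grip_force: 51.6
time_s: 20.05
eef_pos: [602.8, 128.8, 38.0]
ee_rot: [0.0, 0.707, 0.707, 0.0]
force: [0.5, -0.4, -0.3]
grip_width: 0.545
grip_force: 51.6
time_s: 20.35
eef_pos: [602.9, 128.9, 36.5]
ee_rot: [0.0, 0.707, 0.707, 0.0]
force: [-2.7, -0.2, 4.1]
grip_width: 0.547
grip_force: 52.5
```

```bash
python3 -m jog '[[0,0,0,0,0,0,0.052],[0,0,0,0,0,0,0.055],[0,0,0,0,0,0,0.065],[0,0,0,0,0,0,0.075],[0,0,0,0,0,0,0.075]]' 30; python3 -m jog '[[0,0,-0.02,0,0,0,0.075],[0,0,-0.04,0,0,0,0.075],[0,0,-0.04,0,0,0,0.075],[0,0,-0.04,0,0,0,0.075],[0,-0.04,-0.04,0,0,0,0.0854]]';  python3 -m jog '[[0,-0.04,0,0,0,0,0.0854],[0,-0.04,0,0,0,0,0.0854],[0,-0.04,0,0,0,0,0.0854],[0,-0.04,0,0,0,0,0.0854],[0,-0.04,0,0,0,0,0.0854]]'; python3 -m jog '[[0,0,0,0,0,0,0.0854],[0,0,0,0,0,0,0.0854],[0,0,0,0,0,0,0.0854]]'; python3 - <<'E'
from h import *
for n in("top","scene"):
    im,c,T=grab(n); cv2.imwrite(f"pics/{n}9.png",im[:,:,::-1])
    for ce,st,m in blobs(red(im),15): print(ce.round(1),st[4]," z55",onz(c,T,*ce,55)[:2].round(1)," z85",onz(c,T,*ce,85)[:2].round(1))
E
```

```text
time_s: 20.85
eef_pos: [602.8, 128.8, 35.8]
ee_rot: [-0.0, 0.707, 0.707, -0.0]
force: [-0.4, 0.0, 0.1]
grip_width: 0.879
grip_force: 0.0
time_s: 21.35
eef_pos: [569.0, 128.3, 212.6]
ee_rot: [0.001, 0.707, 0.707, 0.001]
force: [0.3, 0.3, 0.5]
grip_width: 0.996
grip_force: 0.0
time_s: 21.85
eef_pos: [365.8, 128.8, 211.1]
ee_rot: [0.0, 0.707, 0.707, 0.0]
force: [0.7, 0.6, 1.0]
grip_width: 1.001
grip_force: 0.0
time_s: 22.15
eef_pos: [368.3, 128.7, 211.4]
ee_rot: [0.0, 0.707, 0.707, 0.0]
force: [0.0, 0.1, 0.2]
grip_width: 1.0
grip_force: 0.0
[320.1 228.8] 476  z55 [646.3   8. ]  z85 [642.3   7.5]
[211.  240.2] 288  z55 [622.9 288.4]  z85 [619.6 280.3]
[241.7 243.2] 291  z55 [613.6 209.5]  z85 [610.5 203.6]
[273.2 246.9] 289  z55 [602.2 128.7]  z85 [599.4 125. ]
[438.7 244.1] 100  z55 [ 600.4 -292.6]  z85 [ 597.7 -285. ]
[406.8 246.3] 95  z55 [ 596.6 -211.5]  z85 [ 594.  -206.1]
[372.6 247.7] 90  z55 [ 594.9 -124.6]  z85 [ 592.3 -121.5]
[381.8 164.1] 225  z55 [620.3 290.1]  z85 [629.9 262.1]
[365.  183.7] 242  z55 [610.8 210.7]  z85 [620.7 185.4]
[346.  204.8] 267  z55 [599.1 129.7]  z85 [609.4 106.9]
[341.5 252.3] 447  z55 [650.4   3. ]  z85 [659.1 -15.7]
[288. 276.] 117  z55 [ 576.1 -105.1]  z85 [ 587.2 -120.2]
[267.1 308.6] 130  z55 [ 577.4 -192.9]  z85 [ 588.4 -205.2]
[247.1 342.5] 146  z55 [ 581.7 -275.2]  z85 [ 592.5 -284.8]
```

View pics/scene9.png

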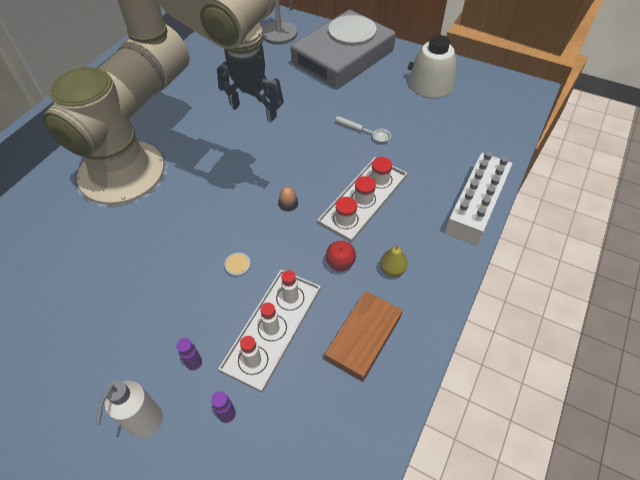

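Both trays hold straight rows of three: pots at (382,164), (365,184) and (346,205), and bottles at (288,276), (267,309) and (247,343). Everything else is where it was, so I'm handing in.

```bash
python3 -c "
from rig import finish_job; print(finish_job())"
```

```text
the job is handed in; nothing more can be done
None
```

The job is handed in at about 22 s on the robot clock: both pots and the bottle stand upright within about 3 mm of their ring centres by camera, and nothing else appears to have moved; the judge's verdict was not shown.

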